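# Seat the ink cartridge under the printer's push-latch cover

### The arm

A 6-joint arm with a two-finger parallel gripper is mounted at the origin on the work surface. World frame = base frame: x ahead of the robot, y to its left, z up, the work surface at z = 0. Lengths are in mm, angles in degrees, forces in N, time in s.
With the tool pointing down it reaches from about 300 to 850 mm from the base axis. Payload 4.2 kg.
Tool frame: the origin (TCP) lies between the finger pads; the fingertips stand 22 mm ahead of it and the grasp point (between the pads) lies 3 mm ahead of it; z points along the fingers, y is the direction in which the jaws open and shut (so a half turn about z gives the same grasp; the last joint's range is limited). The gripper opens to 91 mm and grips with 3 to 60 N. Pads are 32 mm wide; open, the fingers measure 118 mm over their backs; the gripper's body (76 mm by 178 mm) begins 60 mm behind the grasp point.
Start: joints at [-77.12, 18.312, 89.639, -0, 72.044, -1.146], TCP at [139.36, -557.871, 235.976] pointing down, gripper open.
Joint ranges: [-177.97, 177.97], [-48.28, 115.42], [12.27, 149.76], [-77.06, 257.06], [2.81, 150.46], [-146.56, 146.56]. Speed limits (degrees/s): [147.25, 147.25, 180, 180, 180, 180].

### API

Orientations are given as [roll, pitch, yaw] about the fixed x, y, z axes, in that order (R = Rz(yaw) Ry(pitch) Rx(roll)).
In Python, from workcell import * gives the robot as it stands.
- The arm moves only by the shell command python3 -m jog 'ROWS' [OPENING] [FORCE]. ROWS is text: rows parted by semicolons, each of 6 numbers parted by spaces: the shift along the tool's x, y, z in units of 0.5 m (1.0 is 0.5 m), then the turn, a rotation vector about the tool's x, y, z in units of pi/2 rad (1.0 is pi/2 rad). A call has 1 to 20 rows; each row is the pose to reach, as a shift and turn from the pose measured when the call began, along the tool's axes at that moment; what a row does not reach only later rows make up. A row lasts 1/12 s, in which the tool goes at most 41.7 mm and 7.16 degrees, less where a joint would pass 70% of its speed; a pose out of reach is approached as far as the arm can. A call with a number of a shift or a turn outside -1 to 1 is refused whole. A call with a gripper value outside its range is refused whole. OPENING is the opening, from -1 (shut) to 1 (fully open), set as the call begins (- or left out, the last holds). The fingers move at their own pace and stop on an object; FORCE is the grip in N (left out, the last holds). Time passes only in rows, so rows that repeat a pose let the fingers close. It gives the time, the measured TCP pose, the force and the opening at its end, in the units of the state.
- state(): the state, without advancing time (a new reading comes with each control period).
- grab_frame(name): name is "side" or "top" or "wrist"; returns the picture (400x640x3 uint8, red, green, blue); there is no depth.
- calibration(name): a dict with "mtx" (3x3 intrinsics, pixels), "rvec" (rotation vector, rad) and "tvec" (3), from world to camera coordinates, as OpenCV has them. Camera axes: x right, y down, z forward; pixel columns grow to the right and rows downward; lengths in mm; the calibration is good to about 2 mm. A picture is of the moment at which its call begins: read the wrist's pose just before it. calibration takes no time and is no camera call; for the wrist camera it gives the pose at the moment of the call.
- job_done(): hands the job in, once; it reports no verdict.
Trained networks look in the newest picture that a camera, given by its name, has taken for a name from the list of things; names that differ only in an ending like _2 or _b are one class to them, and where a whole thing is asked for, a point or a joint stands for the part that bears it (a point fixed in the world has none). Each returns a list of dicts, best first, with "confidence" (0 to 1); they miss things now and then, are a little off and sometimes report something else, mostly with a low value. They report only what shows in the picture. A call takes as long as a camera call.
- spot_in(query, camera): "rect" ([left, top, right, bottom] in pixels, round what is visible of it).
- tip_of(query, camera): "location" ([column, row] in pixels: a listed point, or the origin of a listed thing).
The state is a dict: "time_s": time; "qpos": joint angles; "qvel": joint speeds; "effort": joint torques, N m; "ee_pos": TCP position; "ee_rot": TCP orientation; "force": force on the tool from outside, world axes, zero at the start; "torque": the same for the moment, N m; "gripper_width": finger opening in mm.
Only numpy, scipy, OpenCV 4.12 (cv2) and the standard library are available. Lean on these libraries where they do the work, as an engineer would, in place of code of your own. Each camera call takes 0.05 s, during which the arm holds its last target. There are 200 camera calls.

### The job

One of the four ink cartridges in the desktop printer is not pushed home. Press down the free edge of the ink-bay cover to pop it open, push the cartridge that stands proud straight down until it is fully home, level with the other three, then push the cover back over and press it down until it latches flush. Do it all by pushing with the fingertips: pick nothing up, do not pull any cartridge upwards, and leave the things lying around where they are.

Things in the scene. Friction and masses are not known exactly. Their poses are not given: they have to be found in the camera images.
- printer: White desktop printer, 500 mm wide (its y), 340 mm deep (its x), flat top 165 mm above the table; it does not move when pushed. Origin: middle of its underside. Its x points from its front (with the output tray, towards the robot) to its back, y to its left, z up. The ink bay is in the top at its front right: an opening 114 (x) by 70 mm (y), closed by the grey cover.
- bay_middle (a point): Middle of the ink-bay opening, level with the printer's top; axes as the printer's.
- cover_hinge (a point): Middle of the cover's hinge line, along the printer's x at the cover's left (+y) edge, 1 mm below the printer's top. Fixed to the printer, axes as the printer's. Behind it (+y) the printer's top is flat and clear for 120 mm. To close the open cover, push it from behind over towards -y and down (3 to 4 N against its spring; let go too soon, it swings open again).
- cover (a joint): Angle of the ink-bay cover, rad: 0 latched and flush (its start), 1.92 (110 degrees) open at its stop, leaning back over +y. A flat grey plate, 118 mm along the hinge, 74 mm from hinge to free (right, -y) edge, 3 mm thick. Push-push latch: press the free edge 4 mm below flush, to the stop (-0.058), and let go: a spring swings it open in about 1 s; press it so again and it is held flush.
- cover_press (a point): Where to press the cover, both times: on its outer face, 58 mm from the hinge, 16 mm in from the free edge, half-way along it, at a mark of three small ribs. It gives some 4 mm at about 3 N, then meets a hard stop; a press short of the stop does not latch. The point moves with the cover; at angle 0 its axes are the printer's.
- ink1_top (a point): Middle of the top of an ink cartridge: black, upright, top 22 mm (printer's x) by 52 mm (y), with a white label. Moves with it. The four alike stand in a row along the printer's x at 25 mm spacing, in any order; fully home, their tops lie 22 mm below the printer's top.
- ink2_top (a point): Middle of the top of an ink cartridge: black, upright, top 22 mm (printer's x) by 52 mm (y), with a white label. Moves with it. The four alike stand in a row along the printer's x at 25 mm spacing, in any order; fully home, their tops lie 22 mm below the printer's top.
- ink3_top (a point): Middle of the top of an ink cartridge: black, upright, top 22 mm (printer's x) by 52 mm (y), with a white label. Moves with it. The four alike stand in a row along the printer's x at 25 mm spacing, in any order; fully home, their tops lie 22 mm below the printer's top.
- ink4_top (a point): Middle of the top of an ink cartridge: black, upright, top 22 mm (printer's x) by 52 mm (y), with a white label. Moves with it. The four alike stand in a row along the printer's x at 25 mm spacing, in any order; fully home, their tops lie 22 mm below the printer's top.
- ink1 (a joint): How far this cartridge stands up from fully home, m: 0 is home on its hard stop; one of the four starts 10 to 13 mm proud. It slides straight up and down in its slot, needs about 6 N to push and stays where it is left.
- ink2 (a joint): How far this cartridge stands up from fully home, m: 0 is home on its hard stop; one of the four starts 10 to 13 mm proud. It slides straight up and down in its slot, needs about 6 N to push and stays where it is left.
- ink3 (a joint): How far this cartridge stands up from fully home, m: 0 is home on its hard stop; one of the four starts 10 to 13 mm proud. It slides straight up and down in its slot, needs about 6 N to push and stays where it is left.
- ink4 (a joint): How far this cartridge stands up from fully home, m: 0 is home on its hard stop; one of the four starts 10 to 13 mm proud. It slides straight up and down in its slot, needs about 6 N to push and stays where it is left.
- tape_mid (a point): Bystander: middle of a paper tape roll lying on the left part of the printer's top, 88 mm across, 24 mm high.
- carton_mid (a point): Bystander: middle of a small cardboard carton standing on the table to the right of the printer, 30 x 75 x 105 mm high.
- cone_mid (a point): Bystander: a cone of thread standing on the table to the right, 68 mm across, 125 mm high; the point is 60 mm above its foot.
- shears_mid (a point): Bystander: pivot of tailor's shears lying flat on the table to the right, 220 mm long.

How it is judged (in metres and radians):
On the way, in this order (a step that is already met when the one before it is completed fails the run):
1. the cover has been pressed and has swung open (value of joint cover above 1.5 rad), for 0.1 s.
2. with the cover open, all four cartridges are fully home (value of joint each of ink1, ink2, ink3, ink4 below 0.002 m and value of joint cover above 1 rad), for 0.2 s.
At the end, for the whole second after the job is handed in: The cover is latched flush (within 0.03 rad, 2 mm at its free edge) with nothing holding it down, and all four cartridges are home to within 2 mm (value of joint cover between -0.02 and 0.03 rad and value of joint each of ink1, ink2, ink3, ink4 below 0.002 m); the robot touches nothing.
It fails at once if the tape roll moved: shoved away, knocked over or picked up (by more than 25 mm) (distance of tape_mid from where it was at the start of the episode above 0.025 m).
It fails at once if the spare-ink carton moved: shoved away, knocked over or picked up (by more than 25 mm) (distance of carton_mid from where it was at the start of the episode above 0.025 m).
It fails at once if the thread cone moved: shoved away, knocked over or picked up (by more than 25 mm) (distance of cone_mid from where it was at the start of the episode above 0.025 m).
It fails at once if the shears moved: shoved away, knocked over or picked up (by more than 25 mm) (distance of shears_mid from where it was at the start of the episode above 0.025 m).
It fails at once if a cartridge is pulled up out of its slot (more than 17 mm above home) (value of joint any of ink1, ink2, ink3, ink4 above 0.017 m).
It also fails if it takes over 64 s, if anything falls off the work surface, if the arm or the gripper's body presses on something with over 40 N, if the wrist force passes 120 N, or if a joint passes its speed limit or range.

## Working session

There is one attempt and no reset: what is moved stays moved. The work goes in short steps, Python scripts to look and compute and a shell command to move; the robot and the scene stay as the last step left them, time stands still between calls to the robot, and variables do not carry over. Pictures are saved under pics/ and viewed, about 8 in all and at most 12, crops included, and the job is handed in when it is done.

```bash
mkdir -p pics; ls
cat > h.py <<'E'
from workcell import *
import numpy as np, cv2
from scipy.spatial.transform import Rotation as R
def cal(n):
    c=calibration(n); return np.array(c["mtx"],float),np.array(c["rvec"],float).ravel(),np.array(c["tvec"],float).ravel()
def ray_z(n,px,z,c=None):
    K,r,t=c or cal(n); Rm=cv2.Rodrigues(r)[0]
    d=Rm.T@np.linalg.inv(K)@np.array([px[0],px[1],1.]); o=-Rm.T@t
    return o+d*(z-o[2])/d[2]
def proj(n,p,c=None):
    K,r,t=c or cal(n); return cv2.projectPoints(np.array(p,float).reshape(-1,3),r,t,K,None)[0].reshape(-1,2)
def save(n,f,crop=None,s=1):
    im=grab_frame(n)[:,:,::-1]
    if crop: im=im[crop[1]:crop[3],crop[0]:crop[2]]
    cv2.imwrite("pics/"+f,cv2.resize(im,None,fx=s,fy=s,interpolation=cv2.INTER_CUBIC))
E
python3 - <<'E'
from h import *
s=state();print(s["time_s"],s["ee_pos"],s["ee_rot"],s["force"],s["gripper_width"])
a=grab_frame("top");b=grab_frame("side")
cv2.imwrite("pics/t0.png",a[:,:,::-1]);cv2.imwrite("pics/s0.png",b[:,:,::-1])
for n in("top","side"):
    for q,z in(("printer",0),("bay_middle",165),("cover_hinge",164),("cover_press",165),("tape_mid",177),("carton_mid",52),("cone_mid",60)):
        for d in tip_of(q,n)[:2]:print(n,q,np.round(d["location"],1),round(d["confidence"],2),ray_z(n,d["location"],z).round(1))
print(state()["time_s"])
E
```

```text
pics
0.0 [ 139.25238179 -557.3955107   235.11088759] [-1.79897982e+02 -1.40026005e-03  1.40290152e+01] [0.22406827 0.05689811 0.29093848] 91.164750418214
top printer [294.9 179.3] 0.21 [622.5  16.2   0. ]
top bay_middle [305.9 177.1] 0.96 [602.  -21.8 165. ]
top cover_hinge [296.3 180.2] 0.96 [592.7   5.9 164. ]
top cover_press [308.4 173.5] 0.58 [612.8 -28.9 165. ]
top tape_mid [209.3 147.9] 0.84 [681.9 260.  177. ]
top carton_mid [411.2 210. ] 0.57 [ 522.5 -348.5   52. ]
top cone_mid [396.8 161.7] 0.84 [ 672.9 -303.6   60. ]
side bay_middle [299.9 187.4] 0.89 [604.9 -25.5 165. ]
side cover_hinge [292.5 199.8] 0.79 [584.5  24.8 164. ]
side cover_hinge [301.6 188. ] 0.69 [601. -27. 164.]
side cover_press [302.6 185.6] 0.82 [605.  -35.6 165. ]
side tape_mid [176.2 233.2] 0.83 [676.1 269.2 177. ]
side carton_mid [393.5 186.6] 0.74 [ 517.8 -327.8   52. ]
side cone_mid [343.4 173.7] 0.64 [ 667.9 -293.4   60. ]
0.8
```

View pics/t0.png

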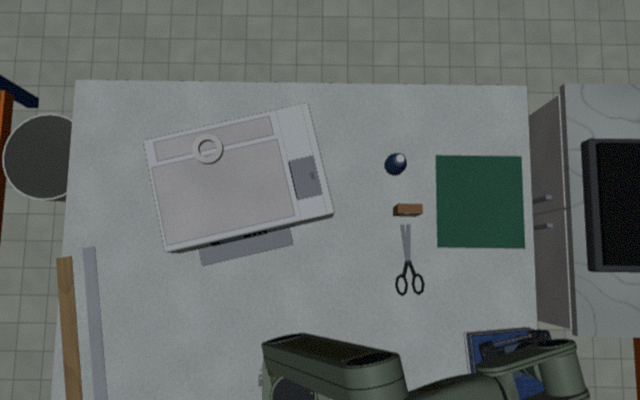

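View pics/s0.png

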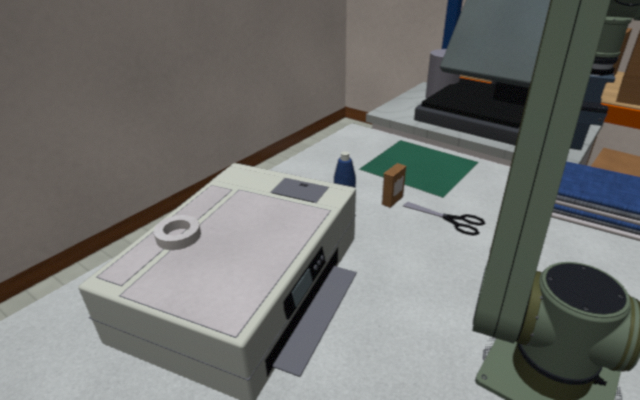

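The top view shows the printer, turned about 12°, with its cover at about (305,178). The tape is at (209,149), and the cone, carton and shears lie to the right, well away from the bay. The side view agrees, with the cover at (300,188). I'll shut the gripper, go above the bay and turn the tool so the jaws lie along the printer's x.

```bash
python3 -m jog '0.3 -0.2 -0.3 0 0 -0.3;0.95 -0.78 -0.36 0 0 -0.97;0.95 -0.78 -0.36 0 0 -0.97;0.95 -0.78 -0.36 0 0 -0.97;0.95 -0.78 -0.36 0 0 -0.97;0.95 -0.78 -0.36 0 0 -0.97;0.95 -0.78 -0.36 0 0 -0.97;0.95 -0.78 -0.36 0 0 -0.97;0.95 -0.78 -0.36 0 0 -0.97;0.95 -0.78 -0.36 0 0 -0.97;0.95 -0.78 -0.36 0 0 -0.97;0.95 -0.78 -0.36 0 0 -0.97;0.95 -0.78 -0.36 0 0 -0.97;0.95 -0.78 -0.36 0 0 -0.97;0.95 -0.78 -0.36 0 0 -0.97;0.95 -0.78 -0.36 0 0 -0.97;0.95 -0.78 -0.36 0 0 -0.97;0.95 -0.78 -0.36 0 0 -0.97;0.95 -0.78 -0.36 0 0 -0.97;0.95 -0.78 -0.36 0 0 -0.97' -1 20
python3 - <<'E'
from h import *
s=state();print(s["time_s"],s["ee_pos"],s["ee_rot"],s["gripper_width"])
K,r,t=cal("wrist");print("cam",-cv2.Rodrigues(r)[0].T@t, "axis",cv2.Rodrigues(r)[0][2])
save("wrist","w1.png")
for q,z in(("bay_middle",165),("cover_hinge",164),("cover_press",165)):
    for d in tip_of(q,"wrist")[:2]:print(q,np.round(d["location"],1),round(d["confidence"],2),ray_z("wrist",d["location"],z).round(1))
E
```

```text
time_s: 2.47
ee_pos: [504.8, -65.4, 415.7]
ee_rot: [-179.9, 0.0, 101.2]
force: [-0.0, 0.1, 0.0]
gripper_width: 0.8
2.4667 [504.83317145 -65.37156121 415.70852937] [-1.79949360e+02  1.78083778e-02  1.01233423e+02] 0.8416817565173051
cam [491.87351632   5.33010095 565.43146159] axis [ 0.04927712 -0.25296494 -0.9662197 ]
bay_middle [406.9 143.4] 0.75 [603.  -17.2 165. ]
cover_hinge [408.4 116.5] 0.86 [597.   13.1 164. ]
cover_press [406.7 166.9] 0.77 [610.4 -44.1 165. ]
```

View pics/w1.png

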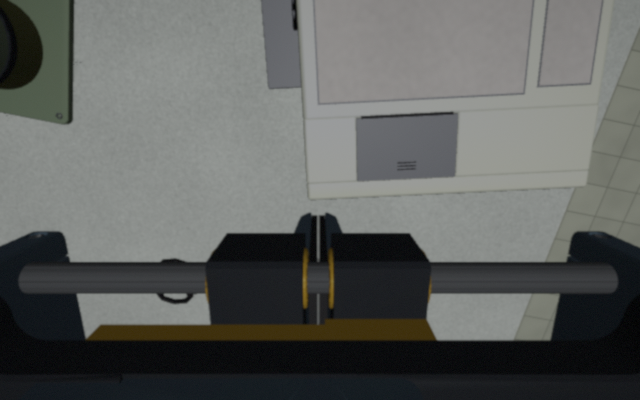

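The wrist view is clear. The grey cover has corners at about (357,118), (455,113), (458,177) and (359,181), its ribs are at (406,166), and the printer's right edge runs from (310,198) to (588,185). I'll fit the printer's pose to these.

Run:
```python
from h import *
P=[(357,118),(455,113),(458,177),(359,181)]
W=np.array([ray_z("wrist",p,165) for p in P]);print(W.round(1))
e=[ray_z("wrist",p,165) for p in((310,198),(588,185))]
print("edge",np.round(e,1))
for a,b in((e[0],e[1]),(W[0],W[1]),(W[3],W[2]),(W[3],W[0]),(W[2],W[1])):
    d=b-a;print(np.hypot(*d[:2]).round(1),np.degrees(np.arctan2(d[1],d[0])).round(2))
print("mid",W.mean(0))
rb=ray_z("wrist",(406.5,166),165);print("ribs",rb)
s=state();Rm=R.from_euler("xyz",s["ee_rot"],degrees=True)
print((Rm.inv().apply(rb-s["ee_pos"])/500).round(4))
```

```text
[[539.2   0.  165. ]
 [648.4  27.5 165. ]
 [674.3 -43.9 165. ]
 [558.3 -72.1 165. ]]
edge [[ 504.1 -104.6  165. ]
 [ 832.1  -22.6  165. ]]
338.1 14.03
112.6 14.11
119.4 13.63
74.6 104.82
75.9 109.93
mid [605.05332197 -22.12479637 165.        ]
ribs [609.8596571  -43.06057321 165.        ]
[0.0027 0.2141 0.502 ]
```

Yaw is 14° from both the edge and the cover, and the ribs agree with cover-mid minus 21 mm. I'll move to about 18 mm above the press mark.

```bash
python3 -m jog '0.003 0.214 0 0 0 -0.031;0.003 0.214 0.2 0 0 -0.031;0.003 0.214 0.42 0 0 -0.031;0.003 0.214 0.42 0 0 -0.031;0.003 0.214 0.42 0 0 -0.031;0.003 0.214 0.42 0 0 -0.031;0.003 0.214 0.42 0 0 -0.031;0.003 0.214 0.42 0 0 -0.031;0.003 0.214 0.42 0 0 -0.031;0.003 0.214 0.42 0 0 -0.031;0.003 0.214 0.42 0 0 -0.031'
python3 - <<'E'
from h import *
save("wrist","w2.png")
s=state();Rm=R.from_euler("xyz",s["ee_rot"],degrees=True)
print(s["ee_pos"],s["ee_rot"],proj("wrist",s["ee_pos"]+Rm.apply([0,0,22])))
d=tip_of("cover_press","wrist")
for q in d[:2]:print(q,ray_z("wrist",q["location"],165))
E
```

```text
time_s: 3.58
ee_pos: [610.7, -43.3, 208.5]
ee_rot: [179.8, 0.1, 104.0]
force: [0.1, -0.4, 0.2]
gripper_width: 0.7
[610.56353133 -43.22738336 208.36663559] [1.79772159e+02 9.09566844e-02 1.04002378e+02] [[316.14499978 241.45865056]]
{'location': [312.3, 228.3], 'confidence': 0.94} [608.26033517 -44.02105657 165.        ]
```

View pics/w2.png

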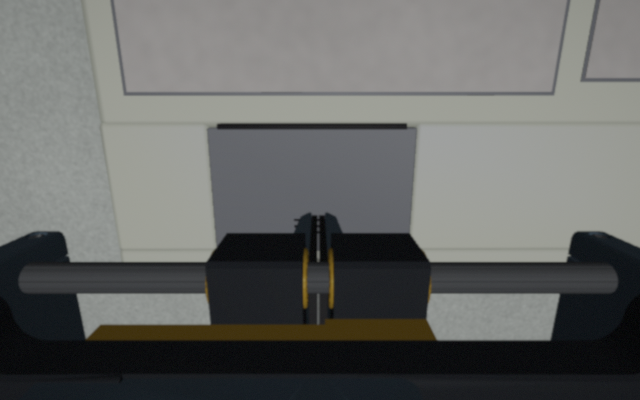

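The fingertips, at (316,241), stand over the ribs and the cover is centred. I'll press now.

```bash
python3 -m jog '0.001 -0.002 0.03 0 0 0;0.001 -0.002 0.04 0 0 0;0.001 -0.002 0.044 0 0 0;0.001 -0.002 0.046 0 0 0;0.001 -0.002 0.048 0 0 0;0.001 -0.002 0.048 0 0 0'
```

```text
time_s: 4.18
ee_pos: [609.0, -43.0, 187.1]
ee_rot: [179.8, 0.1, 104.0]
force: [-4.4, 0.6, 11.4]
gripper_width: 0.7
```

```bash
python3 -m jog '0 0 0.004 0 0 0;0 0 0.006 0 0 0;0 0 0.006 0 0 0'
python3 - <<'E'
from h import *
save("side","s3.png",(200,120,400,260),4)
E
```

```text
time_s: 4.43
ee_pos: [609.0, -43.0, 187.1]
ee_rot: [179.6, 0.2, 104.0]
force: [-4.2, 0.6, 13.0]
gripper_width: 0.3
```

View pics/s3.png

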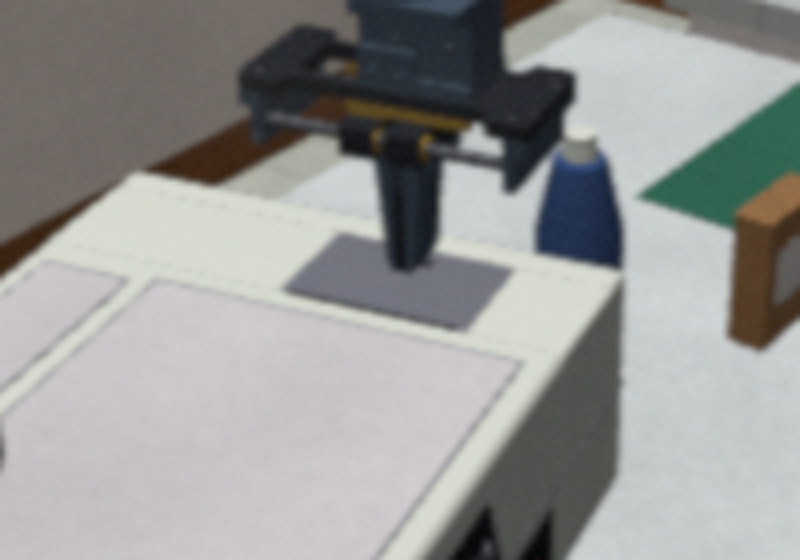

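The side crop shows the fingertips on the cover at about (410,265) of the crop. The force rose to 13 N with no more travel, so it is on the stop. I'll let go, backing off up and towards -y.

```bash
python3 -m jog '-0.03 0 -0.07 0 0 0;-0.09 0 -0.15 0 0 0;-0.14 0 -0.23 0 0 0;-0.14 0 -0.3 0 0 0;-0.14 0 -0.36 0 0 0;-0.14 0 -0.36 0 0 0;-0.14 0 -0.36 0 0 0;-0.14 0 -0.36 0 0 0;-0.14 0 -0.36 0 0 0;-0.14 0 -0.36 0 0 0;-0.14 0 -0.36 0 0 0;-0.14 0 -0.36 0 0 0;-0.14 0 -0.36 0 0 0'
python3 - <<'E'
from h import *
save("wrist","w4.png")
for i in range(1,5):
    for d in tip_of(f"ink{i}_top","wrist")[:5]:print(i,np.round(d["location"],1),round(d["confidence"],2),ray_z("wrist",d["location"],143).round(1))
E
```

```text
time_s: 5.57
ee_pos: [624.7, -110.6, 366.7]
ee_rot: [179.7, 0.1, 104.0]
force: [0.3, -0.1, 0.3]
gripper_width: 0.1
```

View pics/w4.png

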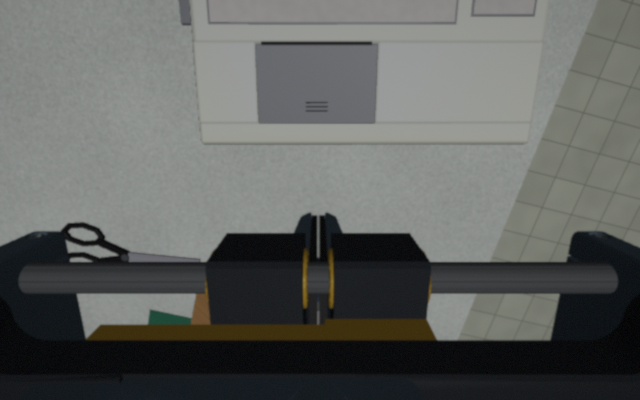

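The wrist view shows the cover still shut, with its ribs at (316,106). The 32 mm wide tip probably overhung the free edge and rested on the rim: it stopped at tip z ≈ 165, the printer's top. I'll tilt the tool 10° so that only its -y edge touches, at the ribs.

```bash
python3 - <<'E'
from h import *
print(ray_z("wrist",(316.5,106),165))
E
python3 -m jog '0.08 0.004 0 0 0 0;0.162 0.004 0.05 0 0.06 0;0.162 0.004 0.13 0 0.111 0;0.162 0.004 0.21 0 0.111 0;0.162 0.004 0.29 0 0.111 0;0.162 0.004 0.335 0 0.111 0;0.162 0.004 0.335 0 0.111 0;0.162 0.004 0.335 0 0.111 0;0.162 0.004 0.335 0 0.111 0'
```

```text
[608.49326934 -42.28954157 165.        ]
time_s: 6.57
ee_pos: [609.5, -31.9, 201.7]
ee_rot: [179.4, -9.8, 104.1]
force: [0.5, 0.3, -0.1]
gripper_width: 0.4
```

```bash
python3 -m jog '-0.004 0 0.022 0 0 0;-0.005 0 0.028 0 0 0;-0.006 0 0.033 0 0 0;-0.007 0 0.037 0 0 0;-0.007 0 0.039 0 0 0;-0.007 0 0.039 0 0 0'
```

```text
time_s: 7.07
ee_pos: [610.7, -32.0, 184.2]
ee_rot: [179.2, -9.7, 104.1]
force: [-0.2, -0.1, 8.1]
gripper_width: 0.5
```

8 N at 4–5 mm down, so it is on the stop. Letting go.

```bash
python3 -m jog '0.01 0 -0.08 0 0 0;-0.03 0 -0.16 0 0 0;-0.096 0 -0.24 0 -0.06 0;-0.096 0 -0.32 0 -0.111 0;-0.096 0 -0.38 0 -0.111 0;-0.096 0 -0.38 0 -0.111 0;-0.096 0 -0.38 0 -0.111 0;-0.096 0 -0.38 0 -0.111 0;-0.096 0 -0.38 0 -0.111 0;-0.096 0 -0.38 0 -0.111 0;-0.096 0 -0.38 0 -0.111 0;-0.096 0 -0.38 0 -0.111 0;-0.096 0 -0.38 0 -0.111 0'
python3 - <<'E'
from h import *
save("wrist","w5.png")
for i in range(1,5):
    for d in tip_of(f"ink{i}_top","wrist")[:5]:print(i,np.round(d["location"],1),round(d["confidence"],2),ray_z("wrist",d["location"],143).round(1))
E
```

```text
time_s: 8.15
ee_pos: [627.5, -109.5, 362.8]
ee_rot: [179.3, 0.3, 104.0]
force: [0.2, -0.1, 0.6]
gripper_width: 0.2
1 [322.2  78.9] 0.71 [612.1 -13.6 143. ]
1 [309.9  41.1] 0.52 [591.3  18.3 143. ]
2 [276.6  84.9] 0.89 [567.7 -30.8 143. ]
3 [347.7  82.1] 0.79 [638.7 -10.2 143. ]
4 [301.4  81.3] 0.84 [591.9 -21.2 143. ]
```

View pics/w5.png

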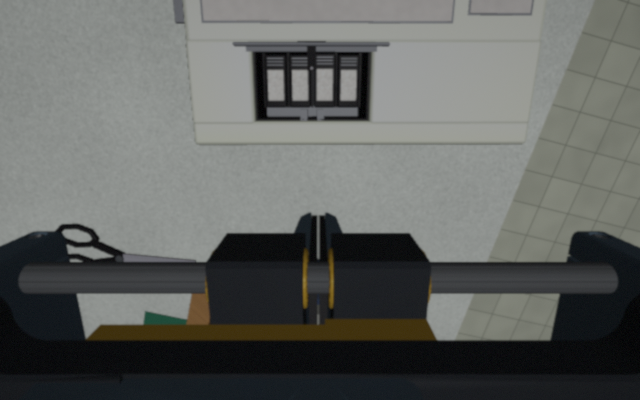

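The wrist view now shows the cover open, seen edge-on at row 45, and four cartridges at columns about 276, 300, 324 and 348, row 85. I'll magnify to find the proud one.

Run:
```python
from h import *
im=cv2.imread("pics/w5.png")[38:128,246:380]
a=cv2.resize(im,None,fx=5.9,fy=5.9,interpolation=cv2.INTER_CUBIC)
cv2.imwrite("pics/w5c.png",a)
g=cv2.cvtColor(cv2.imread("pics/w5.png"),cv2.COLOR_BGR2GRAY)
for r in(80,88,96):print(r,list(g[r,254:372]))
K,r,t=cal("wrist");print(-cv2.Rodrigues(r)[0].T@t)
```

```text
80 [np.uint8(60), np.uint8(40), np.uint8(24), np.uint8(11), np.uint8(6), np.uint8(9), np.uint8(2), np.uint8(6), np.uint8(9), np.uint8(21), np.uint8(29), np.uint8(27), np.uint8(35), np.uint8(81), np.uint8(126), np.uint8(143), np.uint8(148), np.uint8(151), np.uint8(154), np.uint8(155), np.uint8(155), np.uint8(155), np.uint8(154), np.uint8(153), np.uint8(151), np.uint8(150), np.uint8(151), np.uint8(149), np.uint8(142), np.uint8(110), np.uint8(64), np.uint8(29), np.uint8(19), np.uint8(28), np.uint8(31), np.uint8(27), np.uint8(28), np.uint8(72), np.uint8(123), np.uint8(143), np.uint8(149), np.uint8(151), np.uint8(154), np.uint8(155), np.uint8(155), np.uint8(155), np.uint8(154), np.uint8(153), np.uint8(152), np.uint8(150), np.uint8(150), np.uint8(150), np.uint8(144), np.uint8(119), np.uint8(79), np.uint8(39), np.uint8(24), np.uint8(32), np.uint8(37), np.uint8(37), np.uint8(35), np.uint8(51), np.uint8(95), np.uint8(130), np.uint8(145), np.uint8(150), np.uint8(152), np.uint8(154), np.uint8(153), np.uint8(153), np.uint8(154), np.uint8(154), np.uint8(154), np.uint8(152), np.uint8(150), np.uint
[... 3377 characters left out ...]
nt8(152), np.uint8(153), np.uint8(153), np.uint8(151), np.uint8(149), np.uint8(142), np.uint8(111), np.uint8(65), np.uint8(31), np.uint8(30), np.uint8(29), np.uint8(22), np.uint8(24), np.uint8(65), np.uint8(116), np.uint8(144), np.uint8(153), np.uint8(154), np.uint8(154), np.uint8(154), np.uint8(154), np.uint8(154), np.uint8(154), np.uint8(152), np.uint8(153), np.uint8(152), np.uint8(151), np.uint8(150), np.uint8(147), np.uint8(128), np.uint8(90), np.uint8(44), np.uint8(28), np.uint8(29), np.uint8(22), np.uint8(11), np.uint8(11), np.uint8(6), np.uint8(6), np.uint8(7), np.uint8(15), np.uint8(31), np.uint8(45), np.uint8(68), np.uint8(99), np.uint8(124)]
[608.96438057 -39.48233301 512.73974294]
```

View pics/w5c.png

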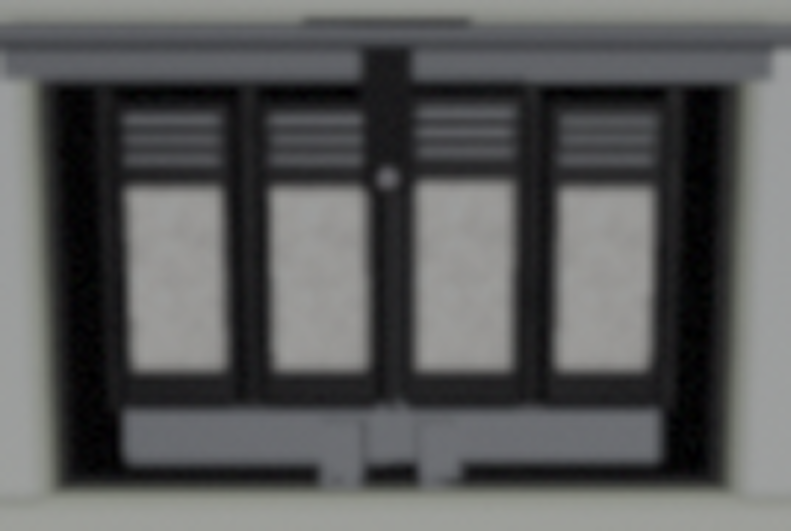

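Third from the printer's front (column about 324) stands proud: its label and ribs reach about 1 px higher, and its spacing is wider on both sides. A dark latch prong with its tip at about (311,68) juts from the open cover between cartridges 2 and 3, so I'll work out the clearances.

Run:
```python
from h import *
M=np.array([605.0,-22.1]);c,s_=np.cos(np.radians(14)),np.sin(np.radians(14))
def loc(p): d=p[:2]-M; return np.round([c*d[0]+s_*d[1],-s_*d[0]+c*d[1]],1)
f=lambda x,y:(246+x/5.9,38+y/5.9)
print("bay corners",[loc(ray_z("wrist",f(*p),165)) for p in((45,85),(740,85),(725,487),(55,487))])
print("cart bottoms, labels z143",[loc(ray_z("wrist",f(*p),143)) for p in((177,400),(319,400),(605,400),(177,280),(319,280),(605,280))])
print("cart3 z155",[loc(ray_z("wrist",f(*p),155)) for p in((464,280),(464,400),(464,100))])
for z in(200,215,225,235):print("prong",z,[loc(ray_z("wrist",f(*p),z)) for p in((388,180),(361,60),(412,60))])
print("cover edge z233",[loc(ray_z("wrist",f(*p),233)) for p in((0,40),(788,40),(388,40))])
```

```text
bay corners [array([-56.9,  28.8]), array([55.5, 29.1]), array([ 55.6, -34.6]), array([-58.3, -34.6])]
cart bottoms, labels z143 [array([-39.5, -20.5]), array([-14.2, -20.5]), array([ 37. , -20.4]), array([-38.9,  -0.1]), array([-13.9,  -0. ]), array([36.5,  0. ])]
cart3 z155 [array([11.3, -0.6]), array([ 11.4, -20.4]), array([11.1, 28. ])]
prong 200 [array([-1.5, 11.3]), array([-5.3, 27.6]), array([ 2.1, 27.6])]
prong 215 [array([-1.4,  9.9]), array([-5.1, 25.4]), array([ 2. , 25.5])]
prong 225 [array([-1.4,  8.9]), array([-4.9, 24. ]), array([ 1.9, 24. ])]
prong 235 [array([-1.3,  8. ]), array([-4.8, 22.5]), array([ 1.8, 22.5])]
cover edge z233 [array([-51.4,  25.1]), array([50.6, 25.4]), array([-1.3, 25.2])]
```

The geometry puts the cover's edge at only about 80°, so it was still swinging. I'll look again, with wrist and side in one picture.

Run:
```python
from h import *
w=grab_frame("wrist")[0:130,220:420,::-1];b=grab_frame("side")[110:240,220:420,::-1]
cv2.imwrite("pics/m6.png",cv2.resize(np.vstack([w,b]),None,fx=2.3*1.7/1.7,fy=2.3,interpolation=cv2.INTER_CUBIC))
print(state()["time_s"])
```

```text
8.5
```

View pics/m6.png

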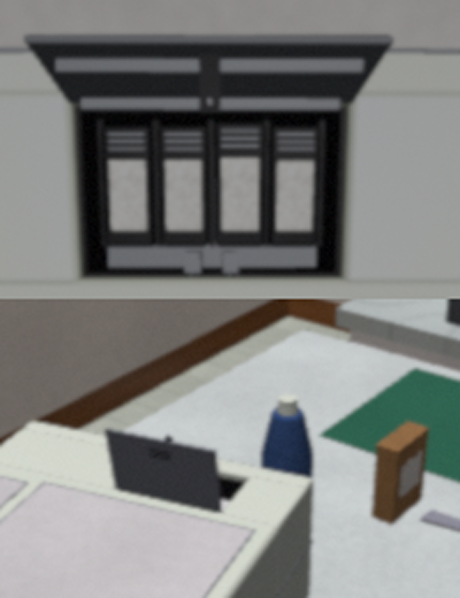

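The cover is now fully open, and the third cartridge from the front is the proud one. I'll move above it, with y slightly towards the front edge so the gripper's body keeps clear of the cover, and go down.

```bash
python3 -m jog '0.08 0.021 0 0 0 0;0.176 0.021 0 0 0 0;0.176 0.021 0.08 0 0 0;0.176 0.021 0.16 0 0 0;0.176 0.021 0.24 0 0 0;0.176 0.021 0.31 0 0 0;0.176 0.021 0.336 0 0 0;0.176 0.021 0.336 0 0 0;0.176 0.021 0.336 0 0 0;0.176 0.021 0.336 0 0 0'
```

```text
time_s: 9.33
ee_pos: [620.0, -22.0, 197.0]
ee_rot: [179.0, 0.3, 104.0]
force: [0.0, 0.4, 0.8]
gripper_width: 0.6
```

```bash
python3 -m jog '0.002 -0.007 0.01 0 0 0;0.002 -0.007 0.03 0 0 0;0.002 -0.007 0.042 0 0 0;0.002 -0.007 0.05 0 0 0;0.002 -0.007 0.058 0 0 0;0.002 -0.007 0.064 0 0 0;0.002 -0.007 0.068 0 0 0;0.002 -0.007 0.068 0 0 0'
```

```text
time_s: 10.0
ee_pos: [616.8, -22.0, 165.2]
ee_rot: [179.0, 0.4, 104.0]
force: [-4.3, -0.3, 13.0]
gripper_width: 0.5
```

```bash
python3 -m jog '0 0 0.008 0 0 0;0 0 0.012 0 0 0;0 0 0.012 0 0 0;0 0 0.012 0 0 0'
```

```text
time_s: 10.33
ee_pos: [616.8, -22.0, 165.1]
ee_rot: [178.8, 0.4, 104.0]
force: [-9.0, 0.5, 28.0]
gripper_width: 0.5
```

It met a hard stop with 28 N and the tip at z = 143, exactly the home level. I'll go up and back to the former viewpoint to check.

```bash
python3 -m jog '0 0 -0.08 0 0 0;0 0 -0.16 0 0 0;0 0 -0.24 0 0 0;-0.08 -0.01 -0.32 0 0 0;-0.16 -0.02 -0.395 0 0 0;-0.175 -0.021 -0.395 0 0 0;-0.175 -0.021 -0.395 0 0 0;-0.175 -0.021 -0.395 0 0 0;-0.175 -0.021 -0.395 0 0 0'
python3 - <<'E'
from h import *
im=grab_frame("wrist")[:,:,::-1]
a=im[30:130,240:385]
b=cv2.imread("pics/w5.png")[30:130,240:385]
cv2.imwrite("pics/m7.png",cv2.resize(np.vstack([b,a]),None,fx=3,fy=3,interpolation=cv2.INTER_CUBIC))
print(spot_in("ink1","wrist")[:4])
E
```

```text
time_s: 11.08
ee_pos: [623.0, -108.7, 361.6]
ee_rot: [178.9, 0.3, 104.0]
force: [-0.4, -0.1, -0.5]
gripper_width: 0.2
[{'rect': [315.2, 52.3, 335.9, 111.5], 'confidence': 0.88}, {'rect': [294.8, 54.4, 310.1, 107.1], 'confidence': 0.77}, {'rect': [265.4, 57.5, 290.5, 108.4], 'confidence': 0.75}, {'rect': [341.7, 56.1, 361.8, 109.3], 'confidence': 0.7}]
```

View pics/m7.png

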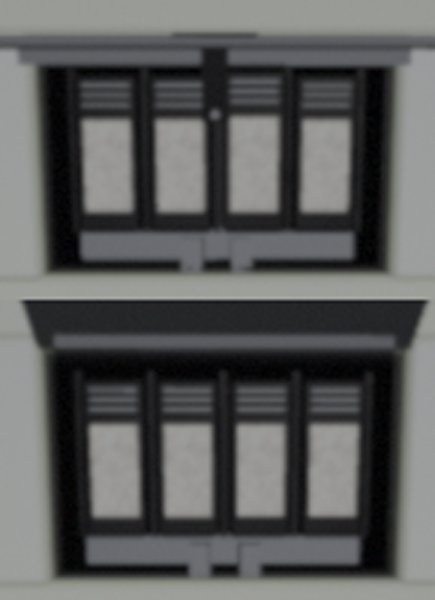

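All four labels now line up in the lower half (after), at rows 423–518, where the third stuck out before. Next I go over the open cover and down behind it, with the tool tilted 10°.

```bash
python3 -m jog '0.08 0.004 0 0 0 0;0.16 0.004 0 0 0 0;0.24 0.004 0 0 0 0;0.32 0.004 0 0 0 0;0.361 0.004 0 0 0.06 0;0.361 0.004 0.05 0 0.111 0;0.361 0.004 0.13 0 0.111 0;0.361 0.004 0.2 0 0.111 0;0.361 0.004 0.265 0 0.111 0;0.361 0.004 0.265 0 0.111 0;0.361 0.004 0.265 0 0.111 0;0.361 0.004 0.265 0 0.111 0'
cat > plan.py <<'E'
from h import *
M=np.array([605.0,-22.1]);c,s_=np.cos(np.radians(14)),np.sin(np.radians(14))
s=state();p=np.array(s["ee_pos"]);Rm=R.from_euler("xyz",s["ee_rot"],degrees=True)
d=p[:2]-M;print("local",c*d[0]+s_*d[1],-s_*d[0]+c*d[1],s["ee_rot"],s["force"])
cor=p+Rm.apply([-16,0,22]);e=cor[:2]-M
l=np.array([c*e[0]+s_*e[1],-s_*e[0]+c*e[1],cor[2]]);print("corner",l.round(1))
import sys
for w in eval(sys.argv[1]):
    dv=np.array([-1.2,*w])-l;wv=np.array([c*dv[0]-s_*dv[1],s_*dv[0]+c*dv[1],dv[2]])
    print(w,(Rm.inv().apply(wv)/500).round(3))
E
python3 plan.py '[(62,205),(50,206),(38,208),(26,208),(15,204),(6,197),(-2,190),(-8,187),(-15,179),(-20,170),(-21,165),(-21,158)]'
```

```text
time_s: 12.18
ee_pos: [584.3, 68.2, 229.4]
ee_rot: [178.8, -9.7, 104.3]
force: [-0.4, -0.2, 0.7]
gripper_width: 0.2
local 1.7692312046887935 92.59594459038041 [178.80134124  -9.66079213 104.30714514] [-0.37960305 -0.16246265  0.73187086]
corner [  2.3  80.5 205. ]
(62, 205) [-0.036 -0.007 -0.006]
(50, 206) [-0.06  -0.007 -0.012]
(38, 208) [-0.083 -0.007 -0.02 ]
(26, 208) [-0.106 -0.007 -0.024]
(15, 204) [-0.129 -0.007 -0.02 ]
(6, 197) [-0.15  -0.008 -0.009]
(-2, 190) [-0.168 -0.008  0.002]
(-8, 187) [-0.181 -0.008  0.006]
(-15, 179) [-0.197 -0.008  0.019]
(-20, 170) [-0.21  -0.009  0.035]
(-21, 165) [-0.214 -0.009  0.045]
(-21, 158) [-0.216 -0.009  0.058]
```

```bash
python3 -m jog '-0.018 -0.007 -0.003 0 0 0;-0.036 -0.007 -0.006 0 0 0;-0.048 -0.007 -0.009 0 0 0;-0.06 -0.007 -0.012 0 0 0;-0.072 -0.007 -0.016 0 0 0;-0.083 -0.007 -0.02 0 0 0;-0.095 -0.007 -0.022 0 0 0;-0.106 -0.007 -0.024 0 0 0;-0.118 -0.007 -0.022 0 0 0;-0.129 -0.007 -0.02 0 0 0;-0.14 -0.008 -0.015 0 0 0;-0.15 -0.008 -0.009 0 0 0;-0.159 -0.008 -0.003 0 0 0;-0.168 -0.008 0.002 0 0 0;-0.181 -0.008 0.006 0 0 0;-0.197 -0.008 0.019 0 0 0;-0.21 -0.009 0.035 0 0 0;-0.21 -0.009 0.035 0 0 0'
python3 plan.py '[(-21,165),(-21,161),(-21,158),(-21,200),(-60,240)]'
```

```text
time_s: 13.68
ee_pos: [604.8, -32.0, 192.1]
ee_rot: [179.0, -9.6, 104.2]
force: [0.4, -0.5, -0.1]
gripper_width: 0.2
local -2.5583542970231536 -9.515187525077136 [178.95352564  -9.61070133 104.23106063] [ 0.36377278 -0.45084145 -0.11472489]
corner [ -2.1 -21.6 167.8]
(-21, 165) [0.    0.002 0.006]
(-21, 161) [-0.001  0.002  0.014]
(-21, 158) [-0.002  0.001  0.019]
(-21, 200) [ 0.012  0.003 -0.063]
(-60, 240) [-0.052  0.004 -0.155]
```

The force is about zero where 3 N was expected, so I'll look before pressing.

Run:
```python
from h import *
w=grab_frame("wrist")[0:260,120:520,::-1];b=cv2.resize(grab_frame("side")[110:240,220:420,::-1],(400,260),interpolation=cv2.INTER_CUBIC)
cv2.imwrite("pics/m8.png",np.vstack([w,b]));s=state();print(s["time_s"],s["force"])
```

```text
13.7833 [-0.10914211 -0.17791557  1.97325773]
```

View pics/m8.png

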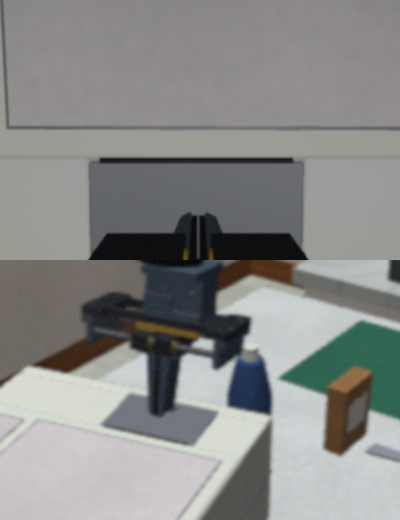

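Both views show the cover under the fingertips and nearly flush; the force reading now is 2 N. I'll press it to the stop.

```bash
python3 -m jog '0 0.002 0.006 0 0 0;0 0.002 0.012 0 0 0;-0.001 0.002 0.016 0 0 0;-0.001 0.002 0.019 0 0 0;-0.001 0.002 0.019 0 0 0;-0.001 0.002 0.019 0 0 0'
```

```text
time_s: 14.28
ee_pos: [606.2, -30.3, 184.6]
ee_rot: [178.8, -9.5, 104.3]
force: [-0.4, -2.4, 3.8]
gripper_width: 0.5
```

```bash
python3 -m jog '0 0 0.004 0 0 0;-0.001 0 0.008 0 0 0;-0.001 0 0.01 0 0 0;-0.001 0 0.01 0 0 0'
```

```text
time_s: 14.62
ee_pos: [606.3, -30.2, 184.0]
ee_rot: [178.7, -9.5, 104.3]
force: [-5.9, -3.8, 22.0]
gripper_width: 0.4
```

The cover is on the stop with 22 N and 0.6 mm more travel. I'll go straight up and check that it stays flush.

```bash
python3 -m jog '0.004 0 -0.02 0 0 0;0.01 0 -0.06 0 0 0;-0.01 0 -0.14 0 0 0;-0.05 0 -0.22 0 0 0;-0.096 0 -0.3 0 -0.06 0;-0.096 0 -0.38 0 -0.111 0;-0.096 0 -0.38 0 -0.111 0;-0.096 0 -0.38 0 -0.111 0;-0.096 0 -0.38 0 -0.111 0;-0.096 0 -0.38 0 -0.111 0;-0.096 0 -0.38 0 -0.111 0;-0.096 0 -0.38 0 -0.111 0;-0.096 0 -0.38 0 -0.111 0;-0.096 0 -0.38 0 -0.111 0;-0.096 0 -0.38 0 -0.111 0;-0.096 0 -0.38 0 -0.111 0;-0.096 0 -0.38 0 -0.111 0;-0.096 0 -0.38 0 -0.111 0'
python3 - <<'E'
from h import *
w=grab_frame("wrist")[0:260,120:520,::-1];b=cv2.resize(grab_frame("side")[110:240,220:420,::-1],(400,260),interpolation=cv2.INTER_CUBIC)
cv2.imwrite("pics/m9.png",np.vstack([w,b]))
for q,z in(("tape_mid",177),("carton_mid",52),("cone_mid",60)):
    grab_frame("side");d=tip_of(q,"side")[:1];print(q,[ray_z("side",x["location"],z).round(1) for x in d])
s=state();print(s["time_s"],s["ee_pos"],s["force"])
E
```

```text
time_s: 16.12
ee_pos: [621.4, -107.4, 363.6]
ee_rot: [178.7, 0.5, 104.1]
force: [-0.0, -0.7, -0.7]
gripper_width: 0.5
tape_mid [array([671.4, 267.7, 177. ])]
carton_mid [array([ 525.6, -338. ,   52. ])]
cone_mid [array([ 661.2, -294.6,   60. ])]
16.5167 [ 621.41467001 -107.44245945  363.52986547] [0.16024333 0.01499493 0.70537094]
```

View pics/m9.png

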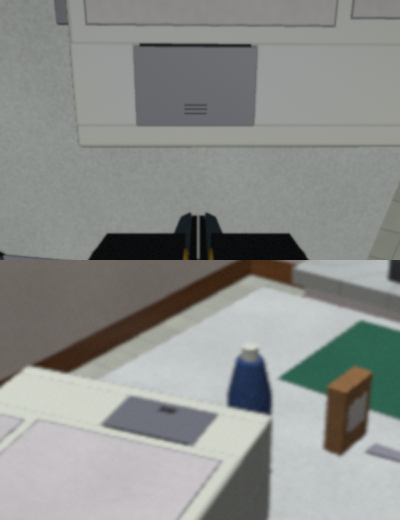

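1.4 s after letting go, both views show the cover flush with nothing on it. The bystanders are where they were within measuring noise, and the arm is clear, so I'll hand in.

```bash
python3 -c "
from workcell import *
job_done();print(state()['time_s'])"
```

```text
the job is handed in; nothing more can be done
the job is handed in; nothing more can be done
```

I popped the cover open, pushed the third cartridge from the printer's front home, and pushed the cover over and down until it latched. I handed in at about 16.5 s of the 64 s allowed; no verdict was reported.

- **First press failed:** The fingertips rested on the rim beside the cover and it stayed shut. A second press with the tool tilted 10° opened it fully.
- **Cartridge:** It met a hard stop with 28 N and the tip at z = 143 mm, which is the home level. The picture afterwards showed all four labels level.
- **Cover:** The closing press reached the stop with 22 N. The cover was flush in both camera views about 1.4 s after I let go, with the arm clear.
- **Disagreement while closing:** The force read about 0 N just before that last press, where about 3 N was expected. A picture showed the cover under the fingertips and nearly flush, so I went on.
- **Bystanders:** The tape, carton and cone estimates shifted by 5 to 13 mm, about the noise of the detector. I did not measure the shears again at the end; nothing went low near them.

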